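Clip the church key onto the snap hook

TASK

The polishing is done: put the brass church key back on its stand. Push the key's eye in against the snap hook's sprung gate until it passes inside and the gate has shut behind it, then let go so that the key hangs still and straight down from the bottom of the hook. Leave the other things on the sideboard where they are.

Things in the scene. Friction and masses are not known exactly. Their poses are not given: they have to be found in the camera images.
- key_center (a point): Mid-axis of the shank of the brass church key (loose, about 120 g), half-way up. x runs along the shank to the eye, z up as it lies. Square shank 12 x 12 mm from x = -62 to +30 mm, the oval eye beyond it; a notched bit 5 mm thick juts 26 mm to +y between x = -62 and -40 mm. It starts flat on the sideboard, this point 6 mm up.
- key_eye (a point): Middle of the far bar of the key's eye (bow), 75 mm from key_center along the key's x; axes as the key's. The eye is an oval of 6 mm round brass bar in the key's flat plane, its hole 36 mm long (x) and 24 mm wide (y); the far bar runs 14 mm straight along y. The key is 140 mm long in all.
- hook_mouth (a point): Entry of a fixed upright snap hook of 8 mm steel bar: 9 mm straight above the top of its front nose, 193 mm above the sideboard. x is level, into the hook (the way to push); z up. Inside reaches from nose (inner face x = 4 mm) to back (x = 48 mm). Bowl's upper face 29 mm below, hook's top 39 mm above, post behind at x = 89 mm, its ball top 70 mm above.
- hook_seat (a point): Where the far bar of the eye lies when the key hangs: on the bowl's bottom bar inside the hook, 22 mm along x from hook_mouth and 26 mm below it; axes as hook_mouth. A key hanging here clears the stand's wooden foot (130 x 90 x 14 mm, fixed).
- gate (a joint): Gate angle: 0 shut on the nose, grows as its lower end swings in and up, stop 1.1 rad. A 6 mm bar 8 mm inside the mouth, pivot 27 mm above hook_mouth, end 13.5 mm below it. Sprung: 0.8 N at its end when shut, 1.6 N at 0.7 rad. A bar pushed in 30 mm at hook_mouth's height, then lowered 20 mm, slips under its end and it shuts through the eye. Let go, the key swings down to hang.
- key: The same key as a body; its origin lies 6 mm below key_center, on the underside; axes the same.
- plate: Bystander: shallow brass collection plate, 180 mm across, 22 mm high; origin at its underside centre.
- stoup: Bystander: bronze holy-water bowl, 96 mm across, 55 mm high; origin at its underside centre.
- pyx: Bystander: round lidded pewter box, 64 mm across, 48 mm high; origin at its underside centre.
- finial: Bystander: acorn-shaped brass finial standing on its foot, 46 mm across, 66 mm high; origin at its underside centre.
- crossbase: Bystander: three-stepped black ebony crucifix base, 120 x 90 x 58 mm; origin at its underside centre.
- polish: Bystander: short closed metal polish can, 68 mm across, 50 mm high; origin at its underside centre.
- brush: Bystander: polishing brush lying on the wood; origin at its underside.
There are look-alikes about, which are no part of the job. Of the things like the key, leave any that is green; of the rest the larger one is meant.

How it is judged:
By the outcome, as a careful person would: the job done as asked, in the order asked, and still so for the second after the job is handed in, with the robot touching nothing.
It also fails if it takes over 64 s, if anything falls off the work surface, if the arm or the gripper's body presses on something with over 40 N, if the wrist force passes 120 N, or if a joint passes its speed limit or range.

ROBOT

A 6-joint arm with a two-finger parallel gripper is mounted at the origin on the work surface. World frame = base frame: x ahead of the robot, y to its left, z up, the work surface at z = 0. Lengths are in m, angles in rad, forces in N, time in s.
With the tool pointing down it reaches from about 0.325 to 0.85 m from the base axis. Payload 15.5 kg.
Tool frame: the origin (TCP) lies midway between the tips of the shut fingers; the grasp point (between the pads) lies 19 mm behind it (env.grasp_offset is the z of the grasp point in the tool frame, in m); z points along the fingers, y is the line along which they close (so a half turn about z gives the same grasp; the last joint's range is limited). The gripper opens to 91 mm and grips with 3 to 60 N. Pads are 32 mm wide; open, the fingers measure 118 mm over their backs; the gripper's body (76 mm by 178 mm) begins 60 mm behind the grasp point.
Start: joints at [-1.25, 0.494, 1.345, -0, 1.302, -0.096], TCP at [0.252, -0.572, 0.175] pointing down, gripper open.
Joint ranges: [-2.91, 2.91], [-0.82, 2.16], [0.22, 2.67], [-1.22, 4.37], [0.12, 2.79], [-3.08, 3.08]. Speed limits (rad/s): [1.89, 1.89, 2.57, 3.01, 3.01, 3.01].

INTERFACE

Orientations are given as a rotation vector (axis times angle).
In Python, from bench import env gives the robot as it stands.
- The arm moves only by the tool jog_arm, never from a script. Its argument "steps" is a list that holds one entry, the list of rows, each a list of 7 numbers: the closure, from 0 (fully open) to 1 (shut), then the shift along the tool's x, y, z each as a share of 5 cm, from -1 to 1, then the turn, a rotation vector about the tool's x, y, z each as a share of 0.15 rad, from -1 to 1. A call has 1 to 12 rows; each row shifts and turns the commanded pose from where the row before left it, along the tool's axes as they then stand; what a row does not reach is not made up. A row lasts 1/10 s, in which the tool goes at most 50 mm and 8.59 degrees, less where a joint would pass 70% of its speed; a pose out of reach is approached as far as the arm can. A call with a number of a shift or a turn outside -1 to 1 is refused whole. A call with a gripper value outside its range is refused whole. The fingers move at their own pace and stop on an object; the grip force is fixed at half the most. Time passes only in rows, so rows that do not move let the fingers close. It gives the time, the measured TCP pose, the force, the opening and the grip force at its end, in the units of the state.
- env.read_state(): the state, without advancing time (a new reading comes with each control period).
- env.snapshot(name): name is "scene" or "top" or "wrist"; returns a dict with "pixels" (400x640x3 uint8, red, green, blue), "depth" (400x640 float32, m along the optical axis (not along the pixel's ray), 0 where there is no reading), "intrinsics" (3x3 intrinsics, pixels), "xyz" and "rotation" of the camera in the world. Camera axes: x right, y down, z forward; pixel columns grow to the right and rows downward; lengths in m; the calibration is good to about 2 mm. A picture is of the moment at which its call begins.
- env.close_job(): hands the job in; it is judged then, once.
The state is a dict: "time": time; "qpos": joint angles; "dq": joint speeds; "joint_efforts": joint torques, N m; "eef_pos": TCP position; "ee_rot": TCP orientation; "force": force on the tool from outside, world axes, zero at the start; "wrist_torque": the same for the moment, N m; "grip_width": finger opening in m; "grip_force": force on a finger pad.
Only numpy, scipy, OpenCV 4.12 (cv2) and the standard library are available. Lean on these libraries where they do the work, as an engineer would, in place of code of your own. Each camera call takes 0.05 s, during which the arm holds its last target. There are 200 camera calls.

## Working session

There is one attempt and no reset: what is moved stays moved. The work goes in short steps, Python scripts to look and compute and a tool call to move; the robot and the scene stay as the last step left them, time stands still between calls to the robot, and variables do not carry over. Pictures are saved under pics/ and viewed, at most 10 in all, crops included, and the job is handed in when it is done.

Besides the shell and the picture viewer there is one more tool, called after ">>>" by a JSON object that holds its "name" and its "arguments", one argument or row to a line. jog_arm: Moves the arm, as the interface text tells. Shift numbers are shares of 5 cm and turn numbers shares of 0.15 rad, none past 1 either way. Its arguments: {"type":"object","properties":{"steps":{"type":"array","items":{"type":"array","items":{"type":"array","items":{"type":"number","minimum":-1,"maximum":1}}}}},"required":["steps"]}

```bash
mkdir -p pics; ls; cat > h.py <<'E'
from bench import env
import numpy as np, cv2
from scipy.spatial.transform import Rotation as R
def snap(n,f=None):
    s=env.snapshot(n)
    if f: cv2.imwrite('pics/'+f,s['pixels'][:,:,::-1])
    return s
def pts(s):
    K=s['intrinsics'];d=s['depth'];h,w=d.shape
    u,v=np.meshgrid(np.arange(w),np.arange(h))
    c=np.stack([(u-K[0,2])/K[0,0]*d,(v-K[1,2])/K[1,1]*d,d],-1)
    rot=np.array(s['rotation']); rot=rot if rot.shape==(3,3) else R.from_rotvec(rot).as_matrix()
    return c@rot.T+np.array(s['xyz'])
E
python3 - <<'E'
from h import *
a=snap('scene','scene1.png');b=snap('top','top1.png')
np.savez('s1.npz',a=pts(a),b=pts(b),ap=a['pixels'],bp=b['pixels'])
for s in(a,b):print(s['xyz'],s['rotation'],s['intrinsics'])
print(env.read_state(),env.grasp_offset)
E
```

```text
pics
[1.43059743 0.18061108 0.9819865 ] [-1.47521478 -2.05126944  0.91489697] [[456.20932114   0.         316.2146045 ]
 [  0.         456.20932114 195.18351341]
 [  0.           0.           1.        ]]
[ 0.38328228 -0.13925998  1.38668772] [-2.17563374  2.11894159 -0.1883747 ] [[495.20993383   0.         328.77147309]
 [  0.         495.20993383 209.01019243]
 [  0.           0.           1.        ]]
{'time': 0.1, 'qpos': array([-1.25049731e+00,  4.94169465e-01,  1.34606107e+00, -1.23775515e-05,
        1.30249179e+00, -9.55011680e-02]), 'dq': array([-0.00144568, -0.00099064, -0.00126071,  0.00116491, -0.0011742 ,
        0.00058752]), 'joint_efforts': array([ 2.26234552e-03, -8.80237913e+01, -3.82545590e+01,  7.09751691e-02,
        4.83267568e-02, -7.71540067e-05]), 'eef_pos': array([ 0.25232849, -0.57138271,  0.17467055]), 'ee_rot': array([-3.07284505e+00, -6.48216160e-01,  2.17578628e-04]), 'force': array([-0.65672618,  0.4567786 ,  0.07563912]), 'wrist_torque': array([ 0.00992645, -0.02740798,  0.0025131 ]), 'grip_force': 0.0, 'grip_width': 0.09124034440576814} -0.0188
```

View pics/scene1.png

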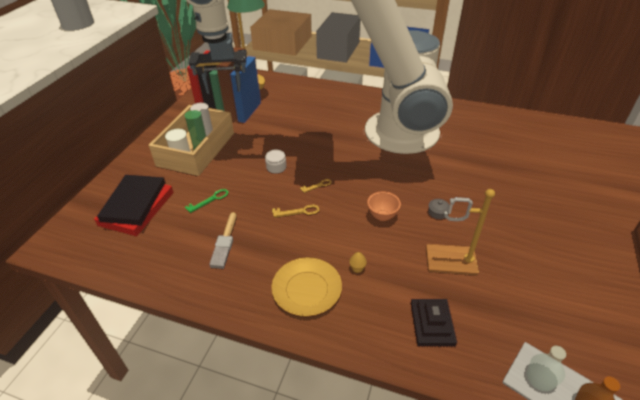

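View pics/top1.png

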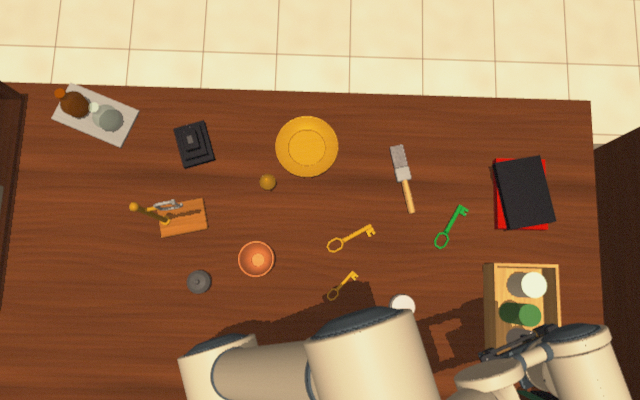

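The top view shows the large brass key at about (350,238), its eye at (335,244) and its bit at (372,231). The stand's foot is at (183,217), with the ball top at (134,207) and the hook at about (168,204). The smaller brass key at (343,286) and the green key are the decoys.

```bash
python3 - <<'E'
from h import *
z=np.load('s1.npz')
b,bp,a,ap=z['b'],z['bp'],z['a'],z['ap']
# key: brass mask near
hsv=cv2.cvtColor(bp,cv2.COLOR_RGB2HSV)
m=np.zeros(hsv.shape[:2],np.uint8);m[218:258,322:380]=255
m&=cv2.inRange(hsv,(14,120,120),(35,255,255))
n,l,st,_=cv2.connectedComponentsWithStats(m);k=1+st[1:,4].argmax();v,u=np.nonzero(l==k)
P=b[v,u];print('key n',len(P),'z',np.median(P[:,2]))
c=P[:,:2].mean(0);w,V=np.linalg.eigh(np.cov(P[:,:2].T));d=V[:,1]
t=(P[:,:2]-c)@d;s=(P[:,:2]-c)@V[:,0]
print('c',c,'d',d,'t',t.min(),t.max())
for x in np.arange(-.08,.08,.01):
  q=(t>=x)&(t<x+.01)
  if q.any():print(round(x,2),q.sum(),s[q].min().round(4),s[q].max().round(4))
# stand
for nm,p,im in(('top',b,bp),('scene',a,ap)):
  q=(p[...,2]>.05)&(abs(p[...,1]-.25)<.25)&(p[...,2]<.3)&(p[...,0]>.3)&(p[...,0]<.75)
  n,l,st,_=cv2.connectedComponentsWithStats(q.astype(np.uint8))
  for i in range(1,n):
    if st[i,4]>8:
      Q=p[l==i];print(nm,st[i],Q.min(0).round(3),Q.max(0).round(3),Q.mean(0).round(3))
foot=(abs(b[...,2]-.014)<.006)&(b[...,1]>.2)&(b[...,1]<.5)
v,u=np.nonzero(foot[180:250,140:220]);Q=b[180:250,140:220][v,u]
r=cv2.minAreaRect(Q[:,:2].astype(np.float32)*1000);print('foot',r)
for nm,(x0,x1,y0,y1) in(('scene',(420,510,175,290)),('top',(120,220,180,250))):
  im=(ap if nm=='scene' else bp)[y0:y1,x0:x1,::-1]
  im=cv2.resize(im,None,fx=5,fy=5,interpolation=cv2.INTER_CUBIC);cv2.imwrite(f'pics/c_{nm}.png',im)
A=cv2.imread('pics/c_scene.png')[:250];B=cv2.imread('pics/c_top.png')[:250]
w=max(A.shape[1],B.shape[1]);o=np.zeros((500,w,3),np.uint8);o[:250,:A.shape[1]]=A;o[250:,:B.shape[1]]=B
cv2.imwrite('pics/hook1.png',o)
for nm,p,q in(('scene',a,[(v,u) for v in range(194,222,3) for u in range(440,496,4)]),):
  for v,u in q:
    if p[v,u,2]>.06:print(u,v,p[v,u].round(3))
E
```

```text
key n 360 z 0.00935125942225079
c [ 0.52489005 -0.22485808] d [-0.44563884  0.89521284] t -0.06993801775834696 0.13973445016401911
-0.07 32 -0.0137 0.0196
-0.06 41 -0.013 0.0206
-0.05 34 -0.0132 0.0201
-0.04 19 -0.0129 0.0018
-0.03 17 -0.0111 0.0031
-0.02 18 -0.0108 0.0025
-0.01 20 -0.0105 0.0035
-0.0 16 -0.0108 0.0041
0.01 19 -0.01 0.0044
0.02 25 -0.011 0.0105
0.03 31 -0.0193 0.0182
0.04 23 -0.0194 0.0182
0.05 20 -0.019 0.0193
0.06 30 -0.0174 0.018
0.07 14 -0.0077 0.0131
top [185 150   7   2  10] [0.745 0.225 0.052] [0.75  0.24  0.062] [0.748 0.233 0.056]
top [261 175  11  11  83] [0.657 0.    0.05 ] [0.685 0.028 0.068] [0.669 0.013 0.057]
top [129 200  54  22 446] [0.546 0.203 0.051] [0.58  0.301 0.269] [0.561 0.263 0.195]
top [238 242  31  35 131] [0.409 0.    0.05 ] [0.5   0.08  0.062] [0.464 0.052 0.055]
top [255 270  13   7  26] [0.409 0.    0.05 ] [0.426 0.032 0.063] [0.415 0.016 0.055]
scene [445 189  50  64 694] [0.55  0.205 0.05 ] [0.585 0.303 0.263] [0.567 0.272 0.182]
scene [370 192  31  24 111] [0.409 0.001 0.05 ] [0.506 0.082 0.058] [0.455 0.044 0.054]
scene [353 253  1
[... 651 characters left out ...]

488 206 [0.561 0.299 0.215]
468 209 [0.571 0.256 0.202]
472 209 [0.567 0.265 0.201]
476 209 [0.562 0.274 0.199]
480 209 [0.561 0.283 0.2  ]
484 209 [0.563 0.292 0.205]
448 212 [0.579 0.212 0.186]
468 212 [0.568 0.258 0.189]
472 212 [0.568 0.267 0.192]
476 212 [0.568 0.276 0.194]
480 212 [0.564 0.285 0.194]
484 212 [0.566 0.294 0.198]
468 215 [1.431 0.181 0.982]
480 215 [0.562 0.287 0.182]
484 215 [0.566 0.296 0.188]
448 218 [0.581 0.216 0.167]
452 218 [0.575 0.225 0.164]
456 218 [0.571 0.234 0.164]
460 218 [0.572 0.244 0.167]
464 218 [0.57  0.253 0.168]
480 218 [0.562 0.29  0.172]
484 218 [0.566 0.298 0.178]
456 221 [0.576 0.236 0.158]
480 221 [0.565 0.291 0.165]
484 221 [0.562 0.301 0.165]
```

View pics/hook1.png

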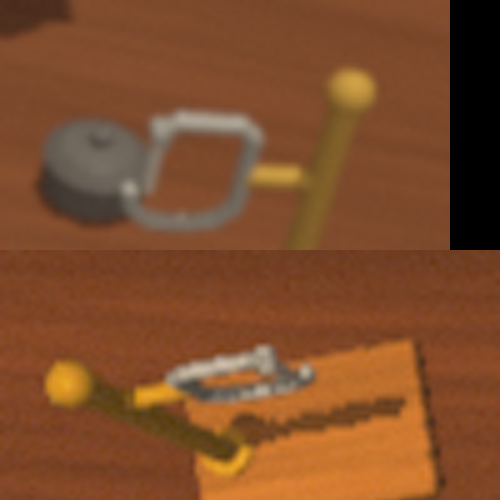

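The hook crop shows the nose at top (310,375) and the sprung gate on the side away from the post, so you push towards the post (about +y). Next I work out the move to above the key.

```bash
cat >> h.py <<'E'
def rows(p,yaw=None,extra=0):
    """shift to p in present tool axes (units of rows) and the tool-z turn to bring tool x to world yaw (deg)"""
    s=env.read_state();M=R.from_rotvec(s['ee_rot']).as_matrix()
    d=M.T@(np.array(p)-s['eef_pos'])/.05
    print('t',s['time'],'pos',s['eef_pos'].round(4),'q',s['qpos'].round(2),'shift',d.round(2),'tz',M[:,2].round(3))
    y=np.degrees(np.arctan2(M[1,0],M[0,0]))
    if yaw is not None: print('yaw',y.round(1),'turn z',(-np.radians((yaw-y+180)%360-180)/.15).round(2))
E
python3 - <<'E'
from h import *
z=np.load('s1.npz')
for k in 'ab':
  P=z[k].reshape(-1,3);q=(P[:,2]>.15)&(P[:,2]<.24)&(P[:,1]>.19)&(P[:,1]<.285)&(P[:,0]>.5)&(P[:,0]<.65)
  P=P[q];c=P.mean(0);w,V=np.linalg.eigh(np.cov(P[:,:2].T));d=V[:,1]*np.sign(V[1,1])
  t=(P[:,:2]-c[:2])@d;print(k,len(P),c,d,np.degrees(np.arctan2(d[1],d[0])),t.min(),t.max(),(c[:2]+d*t.min()))
  n=P[(P[:,2]<.19)&(t<t.min()+.014)];print(n.round(3)[:12])
  s=z[k].reshape(-1,3);b=s[(s[:,2]>.245)&(s[:,2]<.28)&(abs(s[:,1]-.3)<.05)&(abs(s[:,0]-.56)<.05)];print('ball',b.mean(0),b.min(0),b.max(0))
d=np.array([-.4456,.8952]);c=np.array([.52489,-.22486]);y=np.array([-d[1],d[0]])
# side of bit unknown in sign; s offset small
kc=c-.008*d;print('kc~',kc)
rows([*kc,.22],116.5)
E
```

```text
a 286 [0.57308328 0.24044248 0.19747632] [-0.22179135  0.97509415] 102.81426913814339 -0.035783030697311244 0.0446327782889249 [0.58101964 0.20555066]
[[0.579 0.214 0.19 ]
 [0.577 0.205 0.182]
 [0.578 0.208 0.183]
 [0.579 0.212 0.186]
 [0.58  0.214 0.187]
 [0.579 0.217 0.187]
 [0.582 0.206 0.183]
 [0.579 0.208 0.18 ]
 [0.578 0.21  0.181]
 [0.579 0.215 0.183]
 [0.577 0.217 0.182]
 [0.582 0.206 0.18 ]]
ball [0.56379587 0.29322874 0.25627968] [0.55010209 0.28352979 0.24687041] [0.57207195 0.30345976 0.26329214]
b 229 [0.56724695 0.23950138 0.20091353] [-0.23420871  0.97218634] 103.54498356105756 -0.038308619863993414 0.047315634865300375 [0.57621917 0.20225826]
[[0.58  0.207 0.181]
 [0.579 0.204 0.184]
 [0.577 0.21  0.181]
 [0.576 0.205 0.188]
 [0.577 0.204 0.185]
 [0.577 0.203 0.18 ]
 [0.573 0.212 0.189]
 [0.574 0.211 0.184]
 [0.574 0.209 0.183]
 [0.574 0.207 0.183]
 [0.574 0.204 0.184]
 [0.575 0.203 0.178]]
ball [0.55487532 0.28996204 0.25989467] [0.5458278  0.28092173 0.24953024] [0.56495226 0.30068271 0.26853931]
kc~ [ 0.5284548 -0.2320216]
t 0.1 pos [ 0.2523 -0.5714  0.1747] q [-1.25  0.49  1.35 -0.    1.3  -0.1 ] shift [ 7.79 -3.98 -0.9 ] tz [-0.     0.001 -1.   ]
yaw 23.8 turn z -10.78
```

>>> {"name": "jog_arm", "arguments": {
  "steps": [
    [[0,0,0,-0.9,0,0,0],[0,0.71,-0.36,0,0,0,0],[0,0.71,-0.36,0,0,0,0],[0,0.71,-0.36,0,0,0,0],[0,0.71,-0.36,0,0,0,0],[0,0.71,-0.36,0,0,0,0],[0,0.71,-0.36,0,0,0,0],[0,0.71,-0.36,0,0,0,0],[0,0.71,-0.36,0,0,0,0],[0,0.71,-0.36,0,0,0,0],[0,0.71,-0.36,0,0,0,0],[0,0.69,-0.36,0,0,0,0]]
  ]
}}

```text
time: 1.3
eef_pos: [0.5295, -0.2317, 0.22]
ee_rot: [-3.074, -0.648, 0.001]
force: [1.2, 0.3, 0.0]
grip_width: 0.091
grip_force: 0.0
```

>>> {"name": "jog_arm", "arguments": {
  "steps": [
    [[0,0,0,0,0,0,-0.9],[0,0,0,0,0,0,-0.9],[0,0,0,0,0,0,-0.9],[0,0,0,0,0,0,-0.9],[0,0,0,0,0,0,-0.9],[0,0,0,0,0,0,-0.9],[0,0,0,0,0,0,-0.9],[0,0,0,0,0,0,-0.9],[0,0,0,0,0,0,-0.9],[0,0,0,0,0,0,-0.9],[0,0,0,0,0,0,-0.9],[0,0,0,0,0,0,-0.9]]
  ]
}}

```text
time: 2.5
eef_pos: [0.5285, -0.2331, 0.2199]
ee_rot: [-1.642, -2.677, 0.0]
force: [-0.4, 0.2, 0.5]
grip_width: 0.0913
grip_force: 0.0
```

```bash
python3 - <<'E'
from h import *
s=snap('wrist','w1.png');P=pts(s);np.savez('w1.npz',P=P,p=s['pixels'])
rows([.5285,-.232,.22],116.5);print(s['xyz'])
hsv=cv2.cvtColor(s['pixels'],cv2.COLOR_RGB2HSV)
m=cv2.inRange(hsv,(14,100,100),(35,255,255))
n,l,st,_=cv2.connectedComponentsWithStats(m)
for i in range(1,n):
  if st[i,4]<300: continue
  Q=P[l==i];Q=Q[(Q[:,2]<.03)&(Q[:,2]>-.01)]
  if len(Q)<200: continue
  c=Q[:,:2].mean(0);w,V=np.linalg.eigh(np.cov(Q[:,:2].T));d=V[:,1]*np.sign(V[1,1]);e=np.array([-d[1],d[0]])
  t=(Q[:,:2]-c)@d;r=(Q[:,:2]-c)@e
  print(st[i],'c',c.round(4),'ang',np.degrees(np.arctan2(d[1],d[0])).round(2),'t',t.min().round(4),t.max().round(4),'z',np.median(Q[:,2]).round(4))
  for x in np.arange(-.07,.08,.01):
    q=(t>=x)&(t<x+.01)
    if q.any():print(round(x,2),q.sum(),r[q].min().round(4),r[q].max().round(4))
E
```

```text
t 2.55 pos [ 0.5286 -0.2332  0.2199] q [-0.52  0.39  1.4  -0.    1.35 -1.  ] shift [ 0.02  0.01 -0.  ] tz [-0.001  0.    -1.   ]
yaw 117.5 turn z 0.12
[ 0.49132676 -0.16220148  0.42875626]
[224  70  41  80 785] c [ 0.3919 -0.2014] ang 134.95 t -0.0504 0.0542 z 0.006
-0.06 3 0.0043 0.0118
-0.05 110 -0.0097 0.0163
-0.04 98 -0.0093 0.0169
-0.03 58 -0.0088 0.0032
-0.02 57 -0.008 0.0043
-0.01 59 -0.0075 0.0046
0.0 62 -0.0065 0.0053
0.01 67 -0.0073 0.0077
0.02 87 -0.0132 0.0155
0.03 66 -0.0128 0.016
0.04 89 -0.0124 0.0164
0.05 27 -0.0064 0.0115
[  466   103   132   128 13044] c [ 0.7849 -0.0872] ang 121.27 t -0.101 0.0874 z 0.0103
-0.07 622 -0.0847 0.0725
-0.06 731 -0.0885 0.079
-0.05 766 -0.0908 0.0857
-0.04 788 -0.0776 0.0906
-0.03 836 -0.0806 0.093
-0.02 872 -0.0822 0.0946
-0.01 886 -0.0832 0.0956
0.0 908 -0.0824 0.0954
0.01 902 -0.0817 0.0947
0.02 892 -0.0799 0.0925
0.03 862 -0.0749 0.0899
0.04 828 -0.0712 0.0849
0.05 767 -0.065 0.078
0.06 676 -0.0545 0.0686
0.07 536 -0.0461 0.0564
0.08 226 -0.0265 0.0409
[ 310  116   28   99 1161] c [ 0.5243 -0.2239] ang 115.81 t -0.0703 0.0739 z 0.0085
-0.07 96 -0.013 0.0187
-0.06 128 -0.013 0.0203
-0.05 103 -0.0112 0.0203
-0.04 62 -0.0109 0.001
-0.03 61 -0.0106 0.0012
-0.02 57 -0.0104 0.0029
-0.01 59 -0.0086 0.0031
0.0 63 -0.0084 0.0033
0.01 64 -0.0081 0.0064
0.02 88 -0.0105 0.0123
0.03 91 -0.0177 0.0182
0.04 68 -0.0172 0.0196
0.05 70 -0.0168 0.0197
0.06 107 -0.0151 0.0197
0.07 35 -0.0079 0.0129
```

View pics/w1.png

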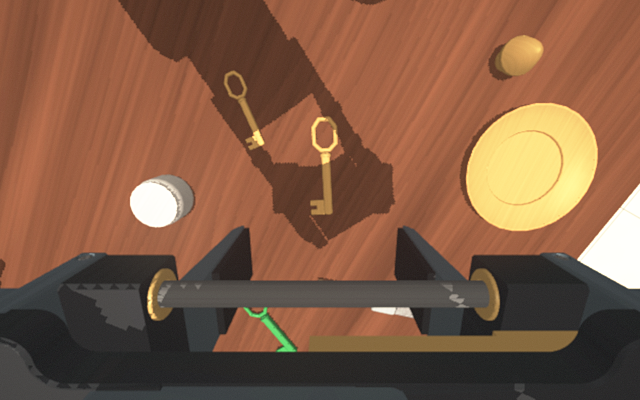

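The wrist view shows the large key at (324,165), eye up at (324,135) and bit at (320,208), centred between the fingers. Descending.

>>> {"name": "jog_arm", "arguments": {
  "steps": [
    [[0,0.08,0.07,0.8,0,0,-0.23],[0,0,0,0.8,0,0,0],[0,0,0,0.8,0,0,0],[0,0,0,0.8,0,0,0],[0,0,0,0.7,0,0,0],[0,0,0,0.3,0,0,0],[0,0,0,0.14,0,0,0],[0,0,0,0,0,0,0]]
  ]
}}

```text
time: 3.35
eef_pos: [0.5298, -0.228, 0.0027]
ee_rot: [-1.605, -2.699, 0.0]
force: [0.1, 0.3, 0.9]
grip_width: 0.0913
grip_force: 0.0
```

>>> {"name": "jog_arm", "arguments": {
  "steps": [
    [[1,0,0,0,0,0,0],[1,0,0,0,0,0,0],[1,0,0,0,0,0,0],[1,0,0,0,0,0,0],[1,0,0,0,0,0,0],[1,0,0,0,0,0,0],[1,0,0,0,0,0,0],[1,0,0,0,0,0,0]]
  ]
}}

```text
time: 4.15
eef_pos: [0.5301, -0.2281, 0.0032]
ee_rot: [-1.603, -2.702, -0.0]
force: [-0.3, 0.4, 0.1]
grip_width: 0.0299
grip_force: 0.0
```

>>> {"name": "jog_arm", "arguments": {
  "steps": [
    [[1,0,0,0,0,0,0],[1,0,0,0,0,0,0],[1,0,0,0,0,0,0],[1,0,0,0,0,0,0],[1,0,0,0,0,0,0]]
  ]
}}

```text
time: 4.65
eef_pos: [0.5301, -0.2281, 0.0032]
ee_rot: [-1.603, -2.702, 0.0]
force: [-1.0, 0.5, -0.5]
grip_width: 0.0003
grip_force: 0.0
```

>>> {"name": "jog_arm", "arguments": {
  "steps": [
    [[1,0,0,-0.1,0,0,0],[1,0,0,-0.2,0,0,0],[1,0,0,-0.5,0,0,0],[1,0,0,-0.8,0,0,0],[1,0,0,-0.8,0,0,0],[1,0,0,-0.8,0,0,0],[1,0,0,-0.8,0,0,0],[1,0,0,0,0,0,0]]
  ]
}}

```text
time: 5.45
eef_pos: [0.5326, -0.2295, 0.2096]
ee_rot: [1.599, 2.694, 0.0]
force: [-0.0, 0.3, -1.1]
grip_width: 0.0007
grip_force: 0.0
```

```bash
python3 - <<'E'
from h import *
u=np.array([np.cos(np.radians(103.2)),np.sin(np.radians(103.2))]);m=np.array([.576,.208])
kc=m+u*(-.05-.075)   # eye 50mm before mouth
print(kc);rows([*kc,.19],103.2)
E
```

```text
[0.60454386 0.08630264]
t 5.45 pos [ 0.5326 -0.2295  0.2096] q [-0.51  0.39  1.42  0.    1.32 -1.01] shift [4.86 4.29 0.37] tz [ 0.008 -0.005 -1.   ]
yaw 118.6 turn z 1.79
```

The fingers shut on nothing, so I'm looking again.

```bash
python3 - <<'E'
from h import *
s=snap('wrist','w2.png');P=pts(s);b=snap('top');B=pts(b)
rows([.53,-.228,.22],119)
for nm,p,X in(('w',s,P),('t',b,B)):
  hsv=cv2.cvtColor(p['pixels'],cv2.COLOR_RGB2HSV)
  m=cv2.inRange(hsv,(14,100,60),(35,255,255))
  m[(X[...,2]>.04)|(abs(X[...,0]-.53)>.12)|(abs(X[...,1]+.22)>.12)]=0
  n,l,st,_=cv2.connectedComponentsWithStats(m)
  for i in range(1,n):
    if st[i,4]<60: continue
    Q=X[l==i];c=Q[:,:2].mean(0);w,V=np.linalg.eigh(np.cov(Q[:,:2].T));d=V[:,1]*np.sign(V[1,1])
    t=(Q[:,:2]-c)@d
    print(nm,st[i],'c',c.round(4),'ang',np.degrees(np.arctan2(d[1],d[0])).round(2),'t',t.min().round(4),t.max().round(4),'z',np.percentile(Q[:,2],[5,50,95]).round(4))
E
```

```text
t 5.55 pos [ 0.5305 -0.2283  0.2046] q [-0.51  0.4   1.43  0.    1.31 -1.01] shift [ 0.01 -0.   -0.31] tz [ 0.002 -0.001 -1.   ]
yaw 118.6 turn z -0.04
w [ 305  116   30  101 1222] c [ 0.5244 -0.2245] ang 115.6 t -0.071 0.0742 z [-0.0009  0.0084  0.0121]
w [242 121  17  28 257] c [ 0.419  -0.2284] ang 100.96 t -0.0184 0.0201 z [-0.0009  0.0061  0.0088]
t [326 234  26  19 181] c [ 0.5077 -0.1886] ang 119.35 t -0.04 0.035 z [-0.0021  0.0088  0.0156]
t [345 270  14   9  72] c [ 0.4197 -0.2295] ang 103.14 t -0.0177 0.0204 z [-0.0015  0.0068  0.0121]
```

View pics/w2.png

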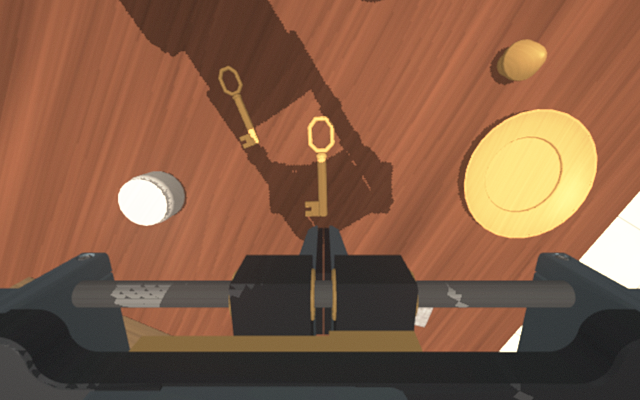

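The key is unmoved at (321,165), with the bit at (315,210). The shut fingertips show at about (322,230). I'll check where the tips are in the depth cloud against the reported TCP.

```bash
python3 - <<'E'
from h import *
s=snap('wrist');P=pts(s);print(s['xyz'],R.from_rotvec(s['rotation']).as_matrix()[:,2] if np.array(s['rotation']).shape==(3,) else s['rotation'])
st=env.read_state();M=R.from_rotvec(st['ee_rot']).as_matrix()
L=(P-st['eef_pos'])@M
for v in range(222,262,4): print(v,[ (L[v,u]*1000).round().astype(int).tolist() for u in (312,318,322,328)], s['depth'][v,322].round(3))
for n in('scene',):
  a=snap(n);Q=pts(a);q=(np.linalg.norm(Q-st['eef_pos'],axis=-1)<.06)
  l=(Q[q]-st['eef_pos'])@M*1000; print(n,q.sum(),l.max(0),np.percentile(l,[95],axis=0), l[l[:,2].argsort()[-8:]].round())
E
```

```text
[ 0.49055678 -0.15810596  0.41323294] [ 0.13785672 -0.25001458 -0.95837792]
222 [[-68, -17, 205], [-69, -8, 205], [-69, -2, 206], [-68, 7, 204]] 0.441
226 [[-74, -17, 204], [-75, -8, 204], [-74, -2, 204], [-74, 7, 204]] 0.441
230 [[17, -7, -48], [16, -4, -44], [16, -1, -44], [16, 2, -45]] 0.177
234 [[17, -7, -55], [15, -4, -50], [16, -1, -52], [16, 2, -50]] 0.169
238 [[17, -7, -61], [15, -4, -56], [16, -1, -57], [16, 2, -57]] 0.165
242 [[17, -7, -65], [16, -4, -62], [16, -1, -63], [16, 2, -63]] 0.159
246 [[17, -6, -71], [15, -3, -67], [15, -1, -67], [16, 2, -68]] 0.155
250 [[17, -6, -76], [15, -3, -71], [16, -1, -72], [16, 2, -73]] 0.151
254 [[38, -4, -123], [15, -3, -76], [15, -1, -76], [15, 2, -76]] 0.147
258 [[38, -4, -125], [16, -3, -81], [16, -1, -82], [15, 2, -81]] 0.141
scene 70 [ 17.3823446   16.00731311 -37.78224697] [[ 16.78708667  13.32163159 -40.21746625]] [[-15.   9. -42.]
 [ -5.  10. -41.]
 [  3.  12. -41.]
 [-10.   9. -41.]
 [ 17.   8. -40.]
 [ -2.   8. -39.]
 [  6.   9. -39.]
 [  1.   7. -38.]]
```

Both cameras put the real fingertips about 40 mm short of the reported TCP along the tool axis; sideways they agree. So the fingers shut above the key. I'll allow for this, open, descend part-way and check the tip height.

>>> {"name": "jog_arm", "arguments": {
  "steps": [
    [[0,0,0,0.4,0,0,0],[0,0,0,0.4,0,0,0],[0,0,0,0.4,0,0,0],[0,0,0,0.4,0,0,0],[0,0,0,0.4,0,0,0],[0,0,0,0.4,0,0,0],[0,0,0,0.4,0,0,0],[0,0,0,0.4,0,0,0],[0,0,0,0.4,0,0,0],[0,0,0,0.4,0,0,0],[0,0,0,0.4,0,0,0],[0,0,0,0,0,0,0]]
  ]
}}

```text
time: 6.85
eef_pos: [0.5277, -0.2268, -0.0199]
ee_rot: [-1.6, -2.696, 0.0]
force: [-0.5, -0.9, -0.1]
grip_width: 0.0906
grip_force: 0.0
```

```bash
python3 - <<'E'
from h import *
st=env.read_state();M=R.from_rotvec(st['ee_rot']).as_matrix();print(st['eef_pos'],st['force'],st['grip_width'])
a=snap('scene');Q=pts(a);e=st['eef_pos']
l=(Q-e)@M*1000
q=(abs(l[...,0])<25)&(abs(abs(l[...,1])-52)<13)&(Q[...,2]>.004)&(l[...,2]>-90)
x=l[q];z=Q[q][:,2]
for sg in(-1,1):
  k=x[:,1]*sg>0;o=z[k].argsort()[:10];print(sg,k.sum(),(z[k][o]*1000).round(1),x[k][o][:4].round())
im=a['pixels'][130:280,210:410,::-1];cv2.imwrite('pics/s2.png',cv2.resize(im,None,fx=4,fy=4))
E
```

```text
[ 0.52768241 -0.22682981 -0.0198828 ] [-0.45615964 -0.87046817 -0.10976884] 0.09058190025371297
-1 57 [40.6 41.  43.8 45.2 46.4 46.6 46.7 46.8 46.8 47.2] [[ 12. -47. -60.]
 [  6. -48. -61.]
 [  3. -46. -64.]
 [ -7. -46. -65.]]
1 139 [ 4.1 15.3 15.7 17.1 19.3 20.7 20.7 21.  22.2 23. ] [[-12.  46. -24.]
 [ -8.  50. -35.]
 [ -5.  51. -36.]
 [ 18.  52. -37.]]
```

View pics/s2.png

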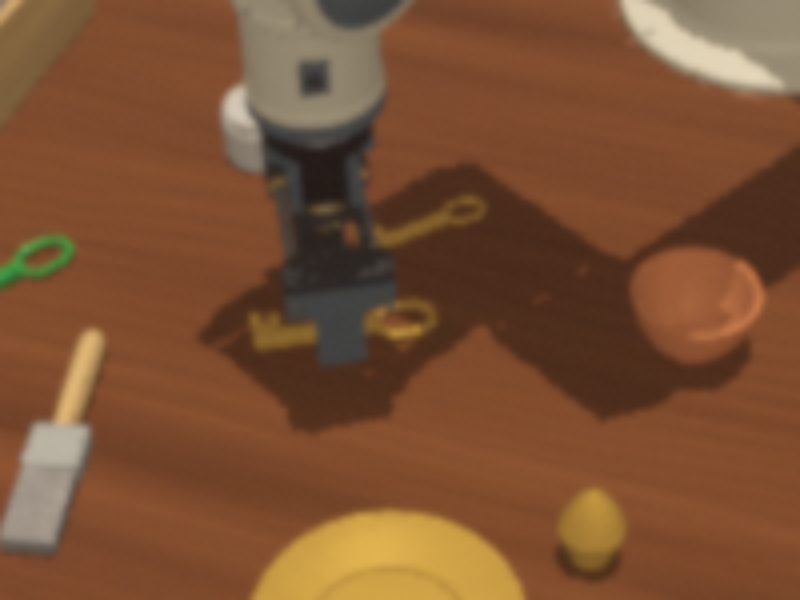

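The crop shows the near finger (340,330) straddling the key, its tip 15–20 mm up, which fits a 38–40 mm offset. I'll creep down the last 14 mm while watching the force.

>>> {"name": "jog_arm", "arguments": {
  "steps": [
    [[0,0,0,0.06,0,0,0],[0,0,0,0.06,0,0,0],[0,0,0,0.06,0,0,0],[0,0,0,0.04,0,0,0],[0,0,0,0.03,0,0,0],[0,0,0,0.02,0,0,0],[0,0,0,0,0,0,0]]
  ]
}}

```text
time: 7.6
eef_pos: [0.5301, -0.2281, -0.0303]
ee_rot: [-1.603, -2.702, 0.0]
force: [0.1, 0.5, 1.0]
grip_width: 0.0911
grip_force: 0.0
```

>>> {"name": "jog_arm", "arguments": {
  "steps": [
    [[1,0,0,0,0,0,0],[1,0,0,0,0,0,0],[1,0,0,0,0,0,0],[1,0,0,0,0,0,0],[1,0,0,0,0,0,0],[1,0,0,0,0,0,0],[1,0,0,0,0,0,0],[1,0,0,0,0,0,0],[1,0,0,0,0,0,0],[1,0,0,0,0,0,0],[1,0,0,0,0,0,0],[1,0,0,0,0,0,0]]
  ]
}}

```text
time: 8.8
eef_pos: [0.5301, -0.2281, -0.0303]
ee_rot: [-1.604, -2.702, -0.0]
force: [0.7, 1.1, -0.2]
grip_width: 0.0114
grip_force: 30.0
```

It holds the key (11.4 mm), but only by the tips. I'll regrip 5 mm deeper.

>>> {"name": "jog_arm", "arguments": {
  "steps": [
    [[0.7,0,0,0,0,0,0],[0.7,0,0,0,0,0,0],[0.7,0,0,0,0,0,0],[0.7,0,0,0.03,0,0,0],[0.7,0,0,0.03,0,0,0],[0.7,0,0,0.03,0,0,0],[0.7,0,0,0,0,0,0]]
  ]
}}

```text
time: 9.5
eef_pos: [0.5299, -0.228, -0.0351]
ee_rot: [-1.603, -2.701, -0.0]
force: [0.3, -0.2, 0.0]
grip_width: 0.0273
grip_force: 0.0
```

>>> {"name": "jog_arm", "arguments": {
  "steps": [
    [[1,0,0,0,0,0,0],[1,0,0,0,0,0,0],[1,0,0,0,0,0,0],[1,0,0,0,0,0,0],[1,0,0,0,0,0,0],[1,0,0,0,0,0,0]]
  ]
}}

```text
time: 10.1
eef_pos: [0.5301, -0.2281, -0.0347]
ee_rot: [1.603, 2.702, 0.0]
force: [0.3, -0.4, -0.4]
grip_width: 0.0117
grip_force: 30.0
```

>>> {"name": "jog_arm", "arguments": {
  "steps": [
    [[1,0,0,-0.1,0,0,0],[1,0,0,-0.3,0,0,0],[1,0,0,-0.6,0,0,0],[1,0,0,-0.8,0,0,0],[1,0,0,-0.8,0,0,0],[1,0,0,-0.8,0,0,0],[1,0,0,-0.6,0,0,0],[1,0,0,-0.3,0,0,0],[1,0,0,0,0,0,0],[1,0,0,0,0,0,0]]
  ]
}}

```text
time: 11.1
eef_pos: [0.5298, -0.228, 0.1798]
ee_rot: [-1.603, -2.701, -0.0]
force: [0.4, 1.1, -2.1]
grip_width: 0.0117
grip_force: 30.0
```

Firmly gripped. In robot coordinates, key centre z = reported z + 0.041. Next: turn into line with the hook and carry the key to 50 mm before the mouth.

>>> {"name": "jog_arm", "arguments": {
  "steps": [
    [[1,0,0,0,0,0,0.9],[1,0,0,0,0,0,0.9],[1,0.4,0.2,0,0,0,0],[1,0.65,0.32,0,0,0,0],[1,0.7,0.35,0,0,0,0],[1,0.7,0.35,0,0,0,0],[1,0.7,0.35,0,0,0,0],[1,0.7,0.35,0,0,0,0],[1,0.7,0.35,0,0,0,0],[1,0.65,0.32,0,0,0,0],[1,0.58,0.29,0,0,0,0],[1,0,0,0,0,0,0]]
  ]
}}

```text
time: 12.3
eef_pos: [0.6042, 0.0896, 0.1783]
ee_rot: [-1.947, -2.462, 0.001]
force: [-0.2, -0.5, -0.8]
grip_width: 0.0118
grip_force: 30.0
```

```bash
python3 - <<'E'
from h import *
s=snap('wrist','w3.png');P=pts(s);np.savez('w3.npz',P=P,p=s['pixels'])
rows([.6045,.0863,.152],103.2)
st=env.read_state();M=R.from_rotvec(st['ee_rot']).as_matrix();e=st['eef_pos'];print(e,M[:,0])
L=(P-e)@M*1000
# eye of key: tool-z about -41 +-8, x 30..90
q=(abs(L[...,2]+41)<10)&(L[...,0]>18)&(L[...,0]<100)&(abs(L[...,1])<40)
x=L[q];print('eye',len(x),x.min(0),x.max(0),x.mean(0))
for a in range(20,100,6):
  k=(x[:,0]>=a)&(x[:,0]<a+6)
  if k.any():print(a,k.sum(),x[k,1].min().round(1),x[k,1].max().round(1),np.median(x[k,2]).round(1))
hk=(P[...,2]>.14)&(P[...,2]<.25)&(L[...,0]>102)&(abs(L[...,1])<60)
h=P[hk];c=h.mean(0)
xx=L[hk]
for a in range(100,230,6):
  k=(xx[:,0]>=a)&(xx[:,0]<a+6)
  if k.any():print('h',a,k.sum(),xx[k,1].min().round(1),xx[k,1].max().round(1),h[k,2].min().round(3),h[k,2].max().round(3))
E
```

```text
t 12.35 pos [0.6039 0.0878 0.1783] q [ 0.05  0.47  1.38  0.    1.3  -0.19] shift [-0.03  0.01  0.53] tz [-0.003  0.    -1.   ]
yaw 103.3 turn z 0.01
[0.60385538 0.0877857  0.17834131] [-2.30054222e-01  9.73177606e-01  6.33469644e-04]
eye 2974 [ 18.02476303 -17.99451353 -50.98092104] [ 81.02709357  17.86541526 -37.03108115] [ 50.54572934  -0.10030618 -43.17369929]
20 193 -5.7 5.7 -45.7
26 257 -7.4 7.4 -47.0
32 285 -10.9 10.9 -42.7
38 335 -17.3 16.4 -42.4
44 236 -17.8 17.7 -42.5
50 205 -17.6 17.5 -42.4
56 228 -18.0 17.9 -42.6
62 243 -17.9 17.8 -42.4
68 290 -17.7 17.5 -42.4
74 440 -13.6 13.4 -42.6
80 63 -9.1 8.4 -41.8
h 112 25 -2.2 3.5 0.178 0.183
h 118 118 -2.9 5.1 0.178 0.221
h 124 622 -5.3 6.7 0.162 0.228
h 130 278 -5.2 6.5 0.161 0.231
```

View pics/w3.png

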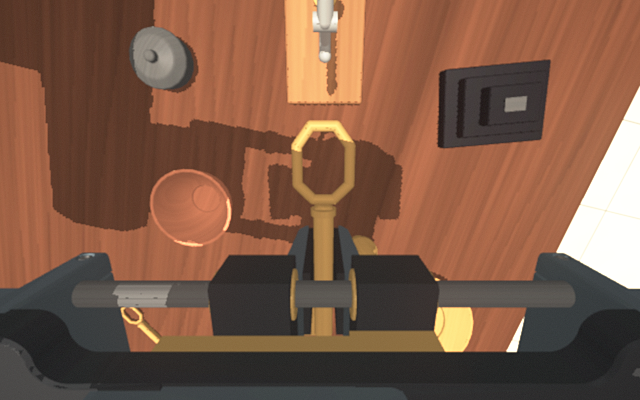

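The wrist view shows the key in line with the hook: eye end at (323,122), nose tip at (325,56), gate and top of hook beyond at (325,20). I'll pin the nose position.

```bash
python3 - <<'E'
from h import *
z=np.load('w3.npz');P=z['P']
st=env.read_state();M=R.from_rotvec(st['ee_rot']).as_matrix();e=st['eef_pos']
L=(P-e)@M*1000
for v in range(34,70,3): print(v,[(L[v,u].round(1).tolist(),P[v,u,2].round(3)) for u in (322,325,328)])
# previous top/scene clouds: nose
zz=np.load('s1.npz')
for k in 'ab':
  Q=zz[k].reshape(-1,3);l=(Q-e)@M*1000
  q=(l[:,0]>100)&(l[:,0]<132)&(abs(l[:,1])<15)&(Q[:,2]>.15)&(Q[:,2]<.19)
  o=l[q];print(k,q.sum(),o[:,0].min(),np.percentile(o[:,0],[10,50]),np.median(o[:,1]))
  q=(l[:,0]>100)&(l[:,0]<220)&(abs(l[:,1])<15)&(Q[:,2]>.22)&(Q[:,2]<.24);o=l[q];print(' top bar',o[:,0].min(),o[:,0].max(),np.median(o[:,1]),np.median(Q[q,2]))
E
```

```text
34 [([126.3, -0.9, -27.0], np.float64(0.205)), ([125.4, 0.7, -30.3], np.float64(0.209)), ([125.9, 2.4, -28.6], np.float64(0.207))]
37 [([125.9, -0.9, -22.3], np.float64(0.201)), ([125.5, 0.8, -23.8], np.float64(0.202)), ([126.2, 2.5, -21.2], np.float64(0.2))]
40 [([126.3, -0.9, -13.9], np.float64(0.192)), ([125.7, 0.8, -16.8], np.float64(0.195)), ([126.0, 2.6, -15.1], np.float64(0.194))]
43 [([126.3, -1.0, -6.9], np.float64(0.185)), ([125.4, 0.8, -10.9], np.float64(0.189)), ([126.3, 2.7, -6.8], np.float64(0.185))]
46 [([128.1, -1.0, 9.5], np.float64(0.169)), ([128.2, 1.0, 10.1], np.float64(0.168)), ([128.2, 3.0, 10.0], np.float64(0.168))]
49 [([124.0, -1.0, -1.8], np.float64(0.18)), ([123.7, 0.9, -3.1], np.float64(0.182)), ([126.0, 3.0, 8.0], np.float64(0.17))]
52 [([121.9, -1.0, -3.7], np.float64(0.182)), ([121.7, 0.9, -4.6], np.float64(0.183)), ([122.0, 2.8, -3.4], np.float64(0.182))]
55 [([120.1, -1.0, -4.0], np.float64(0.182)), ([120.2, 0.9, -3.5], np.float64(0.182)), ([120.1, 2.8, -4.2], np.float64(0.183))]
58 [([118.5, -1.0, -3.7], np.float64(0.182)), ([118.5, 0.9, -3.7], np.float64(0.182)), ([118.7, 2.8, -2.8], np.float64(0.181))]
61 [([117.1, -1.0, -1.7], np.float64(0.18)), ([117.1, 0.9, -2.0], np.float64(0.18)), ([117.1, 2.9, -1.7], np.float64(0.18))]
64 [([142.4, -1.5, 164.0], np.float64(0.014)), ([142.5, 2.0, 165.0], np.float64(0.013)), ([142.6, 5.5, 165.4], np.float64(0.013))]
67 [([139.2, -1.5, 163.7], np.float64(0.015)), ([139.7, 2.0, 167.0], np.float64(0.011)), ([139.4, 5.5, 165.1], np.float64(0.013))]
a 29 119.85408719852295 [120.79705437 125.30907455] 5.959638789488515
 top bar 127.31764097304196 216.1025511293098 5.690319095311407 0.22773724160609687
b 21 117.76654894495354 [118.9659667  124.66466588] -1.2134355041671732
 top bar 124.98204953198601 211.53241630855547 -0.8013730154631088 0.23013634106526681
```

Mouth is 120 mm ahead in tool x; the eye bar sits at 77 mm. Lower to mouth height, then push in slowly 73 mm.

>>> {"name": "jog_arm", "arguments": {
  "steps": [
    [[1,0,0.02,0.2,0,0,0],[1,0,0,0.2,0,0,0],[1,0,0,0.12,0,0,0],[1,0,0,0,0,0,0],[1,0,0,0,0,0,0]]
  ]
}}

```text
time: 12.85
eef_pos: [0.6055, 0.0858, 0.1541]
ee_rot: [-1.953, -2.46, 0.0]
force: [-0.5, 0.5, -1.0]
grip_width: 0.0117
grip_force: 30.0
```

>>> {"name": "jog_arm", "arguments": {
  "steps": [
    [[1,0.2,0,0,0,0,0],[1,0.25,0,0,0,0,0],[1,0.25,0,0,0,0,0],[1,0.2,0,0,0,0,0],[1,0.15,0,0,0,0,0],[1,0.15,0,0,0,0,0],[1,0.15,0,0,0,0,0],[1,0.11,0,0,0,0,0],[1,0,0,0,0,0,0],[1,0,0,0,0,0,0]]
  ]
}}

```text
time: 13.85
eef_pos: [0.5887, 0.1574, 0.154]
ee_rot: [-1.952, -2.461, 0.001]
force: [0.0, -0.9, -3.8]
grip_width: 0.0116
grip_force: 30.0
```

```bash
python3 - <<'E'
from h import *
rows([.5885,.1590,.152],103.2);print(env.read_state()['force'])
s=snap('wrist');a=snap('scene')
A=cv2.resize(a['pixels'][170:245,400:510,::-1],(660,450),interpolation=cv2.INTER_CUBIC);
W=s['pixels'][0:240,200:460,::-1];o=np.zeros((450,790,3),np.uint8);o[:,:530]=A[:,130:];o[:240,530:]=W
cv2.imwrite('pics/push.png',o)
E
```

```text
t 13.85 pos [0.5887 0.1574 0.154 ] q [ 0.16  0.49  1.41  0.    1.24 -0.07] shift [0.03 0.   0.04] tz [-0.001 -0.    -1.   ]
yaw 103.2 turn z -0.0
[ 0.00421789 -0.92603388 -3.84964203]
```

View pics/push.png

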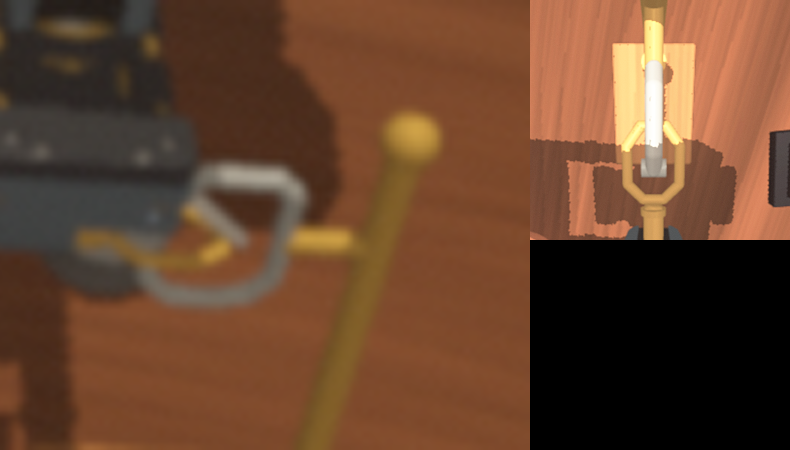

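The eye bar is inside with the gate swung open, resting on it (240,240 in the crop). Push 3 mm more, then lower.

>>> {"name": "jog_arm", "arguments": {
  "steps": [
    [[1,0.07,0,0,0,0,0],[1,0,0,0.08,0,0,0],[1,0,0,0.1,0,0,0],[1,0,0,0.1,0,0,0],[1,0,0,0.1,0,0,0],[1,0,0,0.06,0,0,0],[1,0,0,0,0,0,0],[1,0,0,0,0,0,0]]
  ]
}}

```text
time: 14.75
eef_pos: [0.5882, 0.1608, 0.1322]
ee_rot: [-1.952, -2.461, -0.0]
force: [0.7, 0.2, -1.1]
grip_width: 0.0118
grip_force: 30.0
```

```bash
python3 - <<'E'
from h import *
rows([.5885,.1590,.132],103.2);print(env.read_state()['force'])
s=snap('wrist');a=snap('scene')
A=cv2.resize(a['pixels'][170:245,400:510,::-1],(660,450),interpolation=cv2.INTER_CUBIC);
W=s['pixels'][0:240,200:460,::-1];o=np.zeros((450,790,3),np.uint8);o[:,:530]=A[:,130:];o[:240,530:]=W
cv2.imwrite('pics/low.png',o)
E
```

```text
t 14.75 pos [0.5882 0.1608 0.1322] q [ 0.17  0.51  1.44  0.    1.19 -0.06] shift [-0.04 -0.    0.  ] tz [ 0.  0. -1.]
yaw 103.1 turn z -0.01
[ 0.73558603  0.21069332 -1.1484406 ]
```

View pics/low.png

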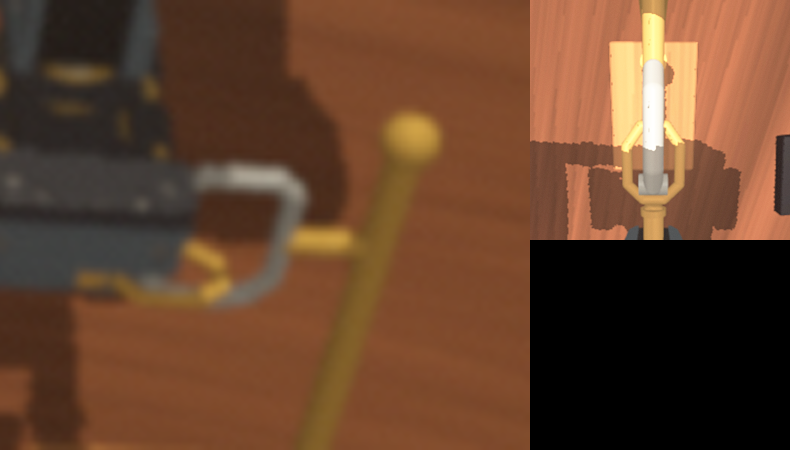

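The crop shows the eye bar low in the bowl (215,290), with the gate no longer swung in and the force gone. I'll draw the bar back over the seat, then tilt the key down about its bar so it needs little swing on release.

>>> {"name": "jog_arm", "arguments": {
  "steps": [
    [[1,-0.08,0,0.04,0,0,0],[1,-0.1,0,0.05,0,0,0],[1,0,0,0,0,0,0],[1,0.066,0,0.114,0,0.5,0],[1,0.066,0,0.114,0,0.5,0],[1,0.066,0,0.114,0,0.5,0],[1,0.066,0,0.114,0,0.5,0],[1,0,0,0,0,0,0],[1,0,0,0,0,0,0]]
  ]
}}

```text
time: 15.75
eef_pos: [0.5868, 0.1665, 0.1065]
ee_rot: [-1.801, -2.268, -0.27]
force: [-1.0, -0.4, -0.6]
grip_width: 0.012
grip_force: 30.0
```

```bash
cat >> h.py <<'E'
def bar():
    s=env.read_state();M=R.from_rotvec(s['ee_rot']).as_matrix();p=s['eef_pos']+M@[.0775,0,-.0407]
    # mouth in world from look w3
    e=np.array([.60386,.08779,.193]);X=np.array([-.230,.973,0]);Y=np.array([.973,.230,0])
    m=e+.1205*X+.0009*Y;m[2]=.193;d=p-m
    print('bar in hook x,lat,z mm',(np.array([d@X,d@Y,d[2]])*1000).round(1),'tilt',np.degrees(np.arcsin(M[2,0])).round(1),'q',s['qpos'].round(2),'F',s['force'].round(1),'t',s['time'])
E
python3 -c "
from h import *
bar()"
```

```text
bar in hook x,lat,z mm [ 22.2   0.8 -24.8] tilt 17.1 q [-0.01  0.57  1.47  0.31  1.19 -0.37] F [-1.  -0.4 -0.6] t 15.75
```

>>> {"name": "jog_arm", "arguments": {
  "steps": [
    [[1,0.066,0,0.114,0,0.5,0],[1,0.066,0,0.114,0,0.5,0],[1,0.066,0,0.114,0,0.5,0],[1,0.066,0,0.114,0,0.5,0],[1,0.066,0,0.114,0,0.5,0],[1,0.066,0,0.114,0,0.5,0],[1,0.066,0,0.114,0,0.5,0],[1,0.066,0,0.114,0,0.5,0],[1,0,0,0,0,0,0],[1,0,0,0,0,0,0]]
  ]
}}

```text
time: 16.75
eef_pos: [0.5761, 0.2121, 0.0823]
ee_rot: [-1.457, -1.838, -0.7]
force: [0.1, 0.7, -0.8]
grip_width: 0.0118
grip_force: 30.0
```

```bash
python3 - <<'E'
from h import *
bar()
a=snap('scene');cv2.imwrite('pics/tilt.png',cv2.resize(a['pixels'][110:290,340:540,::-1],None,fx=3,fy=3,interpolation=cv2.INTER_CUBIC))
E
```

```text
bar in hook x,lat,z mm [ 23.5   0.8 -24.8] tilt 51.4 q [-0.22  0.81  1.47  0.79  1.42 -0.81] F [ 0.1  0.7 -0.8] t 16.75
```

View pics/tilt.png

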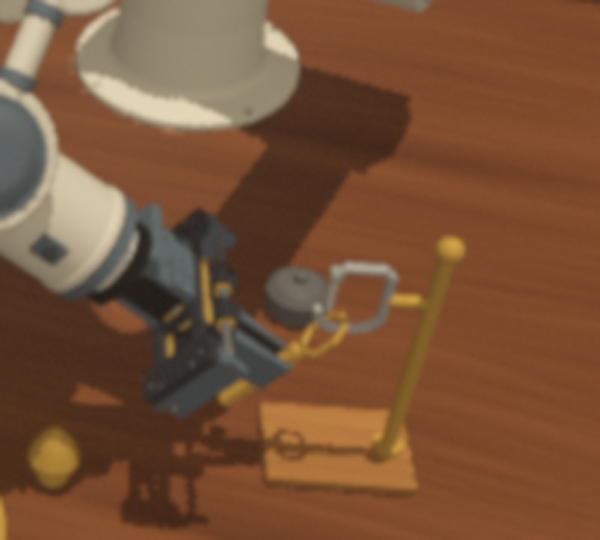

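The crop shows the gate shut from nose (320,310) to top (337,270), with the eye threaded on the bowl. Tilt a little further, then let go.

>>> {"name": "jog_arm", "arguments": {
  "steps": [
    [[1,0.066,0,0.114,0,0.5,0],[1,0.066,0,0.114,0,0.5,0],[1,0.066,0,0.114,0,0.5,0],[1,0.066,0,0.114,0,0.5,0],[1,0,0,0,0,0,0],[1,0,0,0,0,0,0]]
  ]
}}

```text
time: 17.4
eef_pos: [0.5703, 0.2376, 0.0817]
ee_rot: [-1.274, -1.608, -0.868]
force: [-0.4, -0.1, -0.8]
grip_width: 0.0118
grip_force: 30.0
```

```bash
python3 -c "
from h import *
bar();s=env.read_state();print(s['eef_pos'],R.from_rotvec(s['ee_rot']).as_matrix().round(2))"
```

```text
bar in hook x,lat,z mm [ 23.5   0.9 -24.3] tilt 68.5 q [-0.27  0.98  1.44  0.96  1.59 -0.95] F [-0.4 -0.1 -0.8] t 17.4
[0.57028868 0.23762378 0.08167102] [[-0.08  0.97 -0.21]
 [ 0.36  0.23  0.91]
 [ 0.93  0.   -0.37]]
```

>>> {"name": "jog_arm", "arguments": {
  "steps": [
    [[1,-0.03,0,0.01,0,0,0],[1,0,0,0,0,0,0],[1,0,0,0,0,0,0],[0,0,0,0,0,0,0],[0,0,0,0,0,0,0],[0,0,0,0,0,0,0],[0,0,0,0,0,0,0],[0,0,0,0,0,0,0],[0,0,0,0,0,0,0],[0,0,0,0,0,0,0],[0,0,0,0,0,0,0],[0,0,0,0,0,0,0]]
  ]
}}

```text
time: 18.6
eef_pos: [0.5702, 0.2375, 0.08]
ee_rot: [-1.273, -1.604, -0.871]
force: [-0.7, -0.0, -0.8]
grip_width: 0.0806
grip_force: 0.0
```

>>> {"name": "jog_arm", "arguments": {
  "steps": [
    [[0,0,0,-0.3,0,0,0],[0,0,0,-0.4,0,0,0],[0,0,0,-0.4,0,0,0],[0,0,0,-0.4,0,0,0],[0,0,0,-0.4,0,0,0],[0,0,0,-0.4,0,0,0],[0,0,0,-0.3,0,0,0],[0,0,0,0,0,0,0],[0,0,0,0,0,0,0],[0,0,0,0,0,0,0],[0,0,0,0,0,0,0],[0,0,0,0,0,0,0]]
  ]
}}

```text
time: 19.8
eef_pos: [0.5975, 0.12, 0.127]
ee_rot: [-1.272, -1.604, -0.87]
force: [0.1, 0.4, 0.2]
grip_width: 0.091
grip_force: 0.0
```

>>> {"name": "jog_arm", "arguments": {
  "steps": [
    [[0,0,0,0,0,0,0],[0,0,0,0,0,0,0],[0,0,0,0,0,0,0],[0,0,0,0,0,0,0],[0,0,0,0,0,0,0],[0,0,0,0,0,0,0],[0,0,0,0,0,0,0],[0,0,0,0,0,0,0],[0,0,0,0,0,0,0],[0,0,0,0,0,0,0],[0,0,0,0,0,0,0],[0,0,0,0,0,0,0]]
  ]
}}

```text
time: 21.0
eef_pos: [0.5978, 0.1195, 0.1271]
ee_rot: [-1.273, -1.604, -0.871]
force: [0.2, 0.2, 0.1]
grip_width: 0.0915
grip_force: 0.0
```

```bash
python3 - <<'E'
from h import *
st=env.read_state();print(st['time'],st['eef_pos'])
ims=[]
for i in range(4):
  a=snap('scene');c=a['pixels'][170:290,420:520].astype(int);ims.append(c)
print([int((abs(ims[i+1]-ims[i]).sum(2)>60).sum()) for i in range(3)],int((abs(ims[3]-ims[0]).sum(2)>60).sum()))
cv2.imwrite('pics/hang.png',cv2.resize(a['pixels'][110:290,340:540,::-1],None,fx=3,fy=3,interpolation=cv2.INTER_CUBIC))
E
```

```text
21.0 [0.59781058 0.11945659 0.12712083]
[102, 58, 0] 126
```

View pics/hang.png

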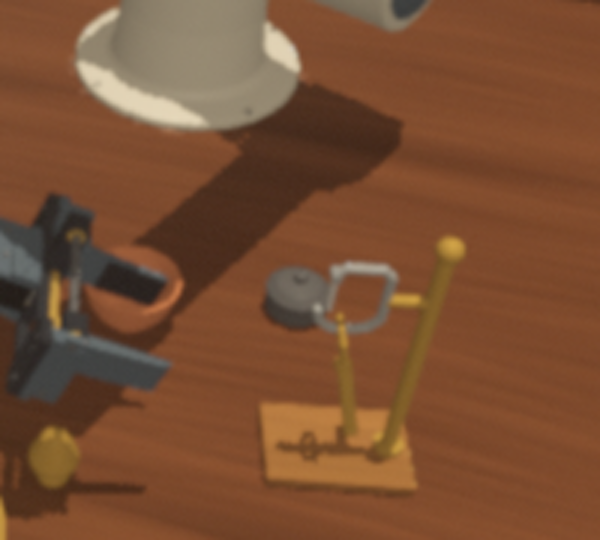

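The key hangs from the bowl (top at (340,318), bottom at (350,430)) but is still swinging. I'll wait for it to settle and check by numbers.

>>> {"name": "jog_arm", "arguments": {
  "steps": [
    [[0,0,0,0,0,0,0],[0,0,0,0,0,0,0],[0,0,0,0,0,0,0],[0,0,0,0,0,0,0],[0,0,0,0,0,0,0],[0,0,0,0,0,0,0],[0,0,0,0,0,0,0],[0,0,0,0,0,0,0],[0,0,0,0,0,0,0],[0,0,0,0,0,0,0],[0,0,0,0,0,0,0],[0,0,0,0,0,0,0]]
  ]
}}

```text
time: 22.4
eef_pos: [0.5978, 0.1194, 0.1271]
ee_rot: [-1.273, -1.604, -0.871]
force: [0.5, 0.9, -0.2]
grip_width: 0.0912
grip_force: 0.0
```

>>> {"name": "jog_arm", "arguments": {
  "steps": [
    [[0,0,0,0,0,0,0],[0,0,0,0,0,0,0],[0,0,0,0,0,0,0],[0,0,0,0,0,0,0],[0,0,0,0,0,0,0],[0,0,0,0,0,0,0],[0,0,0,0,0,0,0],[0,0,0,0,0,0,0],[0,0,0,0,0,0,0],[0,0,0,0,0,0,0],[0,0,0,0,0,0,0],[0,0,0,0,0,0,0]]
  ]
}}

```text
time: 23.6
eef_pos: [0.5978, 0.1195, 0.1271]
ee_rot: [-1.273, -1.604, -0.871]
force: [1.4, -0.3, -0.4]
grip_width: 0.091
grip_force: 0.0
```

```bash
cat > k.py <<'E'
from h import *
m=np.array([.5770,.2053]);X=np.array([-.230,.973]);Y=np.array([.973,.230])
ims=[]
for i in range(5):
  a=snap('scene');P=pts(a);hsv=cv2.cvtColor(a['pixels'],cv2.COLOR_RGB2HSV)
  q=(cv2.inRange(hsv,(14,90,50),(35,255,255))>0)&(P[...,2]>.025)&(P[...,2]<.18)
  d=P[...,:2]-m;x=d@X*1000;y=d@Y*1000;q&=(x>-60)&(x<72)&(abs(y)<40)
  z=P[q][:,2]*1000;f=np.polyfit(z[z<135],x[q][z<135],1);g=np.polyfit(z[z<135],y[q][z<135],1)
  print(i,q.sum(),'z',z.min().round(),z.max().round(),'x at seat',np.polyval(f,167).round(1),'tilt x deg',np.degrees(np.arctan(f[0])).round(1),'lat',np.degrees(np.arctan(g[0])).round(1))
  ims.append(a['pixels'][170:290,420:520].astype(int))
print([int((abs(b-ims[0]).sum(2)>60).sum()) for b in ims],env.read_state()['time'])
cv2.imwrite('pics/hang2.png',cv2.resize(a['pixels'][170:280,420:520,::-1],None,fx=5,fy=5,interpolation=cv2.INTER_CUBIC))
E
python3 k.py
```

```text
0 188 z 32.0 171.0 x at seat 20.6 tilt x deg -9.9 lat -2.6
1 190 z 31.0 172.0 x at seat 20.8 tilt x deg -8.2 lat -1.9
2 200 z 30.0 171.0 x at seat 20.6 tilt x deg -5.2 lat -2.5
3 216 z 28.0 171.0 x at seat 21.0 tilt x deg -0.7 lat -0.6
4 218 z 32.0 170.0 x at seat 21.7 tilt x deg 3.8 lat 0.6
[0, 4, 74, 114, 142] 23.85
```

Seated correctly (x≈21 mm) but still swinging about 10°. Waiting.

>>> {"name": "jog_arm", "arguments": {
  "steps": [
    [[0,0,0,0,0,0,0],[0,0,0,0,0,0,0],[0,0,0,0,0,0,0],[0,0,0,0,0,0,0],[0,0,0,0,0,0,0],[0,0,0,0,0,0,0],[0,0,0,0,0,0,0],[0,0,0,0,0,0,0],[0,0,0,0,0,0,0],[0,0,0,0,0,0,0],[0,0,0,0,0,0,0],[0,0,0,0,0,0,0]]
  ]
}}

```text
time: 25.05
eef_pos: [0.5978, 0.1194, 0.1271]
ee_rot: [-1.273, -1.604, -0.871]
force: [0.4, -0.7, -0.2]
grip_width: 0.0914
grip_force: 0.0
```

>>> {"name": "jog_arm", "arguments": {
  "steps": [
    [[0,0,0,0,0,0,0],[0,0,0,0,0,0,0],[0,0,0,0,0,0,0],[0,0,0,0,0,0,0],[0,0,0,0,0,0,0],[0,0,0,0,0,0,0],[0,0,0,0,0,0,0],[0,0,0,0,0,0,0],[0,0,0,0,0,0,0],[0,0,0,0,0,0,0],[0,0,0,0,0,0,0],[0,0,0,0,0,0,0]]
  ]
}}

```text
time: 26.25
eef_pos: [0.5978, 0.1194, 0.1271]
ee_rot: [-1.273, -1.604, -0.871]
force: [0.4, 0.1, 0.5]
grip_width: 0.0914
grip_force: 0.0
```

>>> {"name": "jog_arm", "arguments": {
  "steps": [
    [[0,0,0,0,0,0,0],[0,0,0,0,0,0,0],[0,0,0,0,0,0,0],[0,0,0,0,0,0,0],[0,0,0,0,0,0,0],[0,0,0,0,0,0,0],[0,0,0,0,0,0,0],[0,0,0,0,0,0,0],[0,0,0,0,0,0,0],[0,0,0,0,0,0,0],[0,0,0,0,0,0,0],[0,0,0,0,0,0,0]]
  ]
}}

```text
time: 27.45
eef_pos: [0.5978, 0.1194, 0.1271]
ee_rot: [-1.273, -1.604, -0.871]
force: [0.5, -0.4, -0.5]
grip_width: 0.0912
grip_force: 0.0
```

>>> {"name": "jog_arm", "arguments": {
  "steps": [
    [[0,0,0,0,0,0,0],[0,0,0,0,0,0,0],[0,0,0,0,0,0,0],[0,0,0,0,0,0,0],[0,0,0,0,0,0,0],[0,0,0,0,0,0,0],[0,0,0,0,0,0,0],[0,0,0,0,0,0,0],[0,0,0,0,0,0,0],[0,0,0,0,0,0,0],[0,0,0,0,0,0,0],[0,0,0,0,0,0,0]]
  ]
}}

```text
time: 28.65
eef_pos: [0.5978, 0.1195, 0.1272]
ee_rot: [-1.273, -1.604, -0.871]
force: [0.4, -0.1, 0.1]
grip_width: 0.0913
grip_force: 0.0
```

>>> {"name": "jog_arm", "arguments": {
  "steps": [
    [[0,0,0,0,0,0,0],[0,0,0,0,0,0,0],[0,0,0,0,0,0,0],[0,0,0,0,0,0,0],[0,0,0,0,0,0,0],[0,0,0,0,0,0,0],[0,0,0,0,0,0,0],[0,0,0,0,0,0,0],[0,0,0,0,0,0,0],[0,0,0,0,0,0,0],[0,0,0,0,0,0,0],[0,0,0,0,0,0,0]]
  ]
}}

```text
time: 29.85
eef_pos: [0.5978, 0.1195, 0.1271]
ee_rot: [-1.273, -1.604, -0.871]
force: [0.4, -0.1, 0.2]
grip_width: 0.091
grip_force: 0.0
```

>>> {"name": "jog_arm", "arguments": {
  "steps": [
    [[0,0,0,0,0,0,0],[0,0,0,0,0,0,0],[0,0,0,0,0,0,0],[0,0,0,0,0,0,0],[0,0,0,0,0,0,0],[0,0,0,0,0,0,0],[0,0,0,0,0,0,0],[0,0,0,0,0,0,0],[0,0,0,0,0,0,0],[0,0,0,0,0,0,0],[0,0,0,0,0,0,0],[0,0,0,0,0,0,0]]
  ]
}}

```text
time: 31.05
eef_pos: [0.5978, 0.1195, 0.1271]
ee_rot: [-1.273, -1.604, -0.871]
force: [0.0, -0.3, -0.0]
grip_width: 0.0913
grip_force: 0.0
```

>>> {"name": "jog_arm", "arguments": {
  "steps": [
    [[0,0,0,0,0,0,0],[0,0,0,0,0,0,0],[0,0,0,0,0,0,0],[0,0,0,0,0,0,0],[0,0,0,0,0,0,0],[0,0,0,0,0,0,0],[0,0,0,0,0,0,0],[0,0,0,0,0,0,0],[0,0,0,0,0,0,0],[0,0,0,0,0,0,0],[0,0,0,0,0,0,0],[0,0,0,0,0,0,0]]
  ]
}}

```text
time: 32.25
eef_pos: [0.5978, 0.1195, 0.1271]
ee_rot: [-1.273, -1.604, -0.871]
force: [0.4, -0.0, 0.1]
grip_width: 0.0913
grip_force: 0.0
```

```bash
python3 k.py; python3 k.py
```

```text
0 212 z 28.0 171.0 x at seat 21.2 tilt x deg -0.7 lat -0.1
1 212 z 28.0 171.0 x at seat 21.5 tilt x deg -0.5 lat -0.9
2 213 z 28.0 170.0 x at seat 21.3 tilt x deg -0.7 lat -0.6
3 214 z 27.0 171.0 x at seat 21.4 tilt x deg -0.5 lat -0.5
4 214 z 30.0 172.0 x at seat 21.7 tilt x deg -0.4 lat -1.1
[0, 0, 0, 0, 0] 32.5
0 214 z 27.0 170.0 x at seat 21.1 tilt x deg -0.8 lat -0.3
1 213 z 30.0 172.0 x at seat 21.0 tilt x deg -0.8 lat -0.3
2 214 z 28.0 170.0 x at seat 21.2 tilt x deg -0.7 lat -0.4
3 213 z 30.0 171.0 x at seat 21.1 tilt x deg -0.7 lat -0.7
4 213 z 29.0 172.0 x at seat 20.8 tilt x deg -1.0 lat 0.2
[0, 0, 0, 0, 0] 32.75
```

>>> {"name": "jog_arm", "arguments": {
  "steps": [
    [[0,0,0,0,0,0,0],[0,0,0,0,0,0,0],[0,0,0,0,0,0,0],[0,0,0,0,0,0,0],[0,0,0,0,0,0,0],[0,0,0,0,0,0,0],[0,0,0,0,0,0,0],[0,0,0,0,0,0,0],[0,0,0,0,0,0,0],[0,0,0,0,0,0,0],[0,0,0,0,0,0,0],[0,0,0,0,0,0,0]]
  ]
}}

```text
time: 33.95
eef_pos: [0.5978, 0.1195, 0.1271]
ee_rot: [-1.273, -1.604, -0.871]
force: [0.2, 0.5, 0.1]
grip_width: 0.0912
grip_force: 0.0
```

```bash
python3 -c "
from h import *
print(env.close_job())"
```

```text
the job is handed in; nothing more can be done
None
```

The large brass key hangs still and straight (within about 1°) from the bottom of the hook with the gate shut behind its eye, handed in at about 34 s with the arm clear; the first grasp closed on nothing because the real fingertips sit about 40 mm short of the reported TCP, and I viewed 11 pictures, one over the limit of 10.

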